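Pop the shut hatches of the battery station

ROBOT

A 6-joint arm with a two-finger parallel gripper is mounted at the origin on the work surface; the furniture and walls round the work are solid. World frame = base frame: x ahead of the robot, y to its left, z up, the work surface at z = 0. Lengths are in m, angles in degrees, forces in N, time in s.
With the tool pointing down it reaches from about 0.275 to 0.975 m from the base axis. Payload 8.4 kg.
Tool frame: the origin (TCP) lies on the mounting face of the last link; the fingertips stand 190 mm ahead of it and the grasp point (between the pads) lies 171 mm ahead of it (pinch_z is the distance from the TCP to the grasp point, in m); z points along the fingers, y is the line along which they close (so a half turn about z gives the same grasp; the last joint's range is limited). The gripper opens to 92 mm and grips with 3 to 60 N. Pads are 20 mm wide; open, the fingers measure 128 mm over their backs; the gripper's body (75 mm by 189 mm) begins 69 mm behind the grasp point.
Start: joints at [72.399, 20.225, 93.587, -0, 66.188, -0.138], TCP at [0.188, 0.596, 0.405] pointing down, gripper open.
Joint ranges: [-150.9, 150.9], [-52.94, 120.26], [3.33, 152.33], [-74.26, 254.26], [0, 154.13], [-172.89, 172.89]. Speed limits (degrees/s): [127.2, 127.2, 159.86, 180, 180, 180].

INTERFACE

Orientations are given as [roll, pitch, yaw] about the fixed x, y, z axes, in that order (R = Rz(yaw) Ry(pitch) Rx(roll)).
In Python, from rig import move_ptp, servo_line, move_joints, ungrasp, grasp, dwell, solve_ik, get_obs, grab_frame, camera_model, PlanningError, sign_off, pinch_z gives the robot as it stands. The module is installed in compiled form; this text tells all that it offers. Calls block until the motion is done:
- move_ptp(position, orientation): joint-space move of the TCP to a pose.
- servo_line(position, attitude=None, vel=0.15, f_stop=None): straight line of the TCP; attitude=None keeps the orientation; vel is the mean speed in m/s. With f_stop (N) it stops when the force on the tool has changed by that much, and returns True; else False.
- move_joints(angles): joint-space move.
- ungrasp() and grasp(effort=None): open the fingers fully, or close them until they stop; effort is the grip in N (None keeps the last).
- dwell(seconds).
- solve_ik(position, orientation): joint angles nearest the present ones, or None.
- get_obs(): the state.
- grab_frame(name): name is "side" or "top"; returns the picture (384x512x3 uint8, red, green, blue); there is no depth.
- camera_model(name): a dict with "camera_matrix" (3x3 intrinsics, pixels), "rvec" (rotation vector, rad) and "tvec" (3), from world to camera coordinates, as OpenCV has them. Camera axes: x right, y down, z forward; pixel columns grow to the right and rows downward; lengths in m; the calibration is good to about 2 mm. A picture is of the moment at which its call begins. camera_model takes no time and is no camera call.
A pose or a line that the arm cannot do raises PlanningError and nothing moves.
- sign_off(): hands the job in; it is judged then, once.
The state is a dict: "time": time; "qpos": joint angles; "joint_velocities": joint speeds; "tau": joint torques, N m; "tcp_pos": TCP position; "ee_rot": TCP orientation; "force": force on the tool from outside, world axes, zero at the start; "ft_torque": the same for the moment, N m; "opening": finger opening in m; "gripper_force": force on a finger pad.
Only numpy, scipy, OpenCV 4.12 (cv2) and the standard library are available. Lean on these libraries where they do the work, as an engineer would, in place of code of your own. Each camera call takes 0.05 s, during which the arm holds its last target. There are 200 camera calls.

TASK

The cells of the three-bay battery station are due for changing, and one bay's hatch already stands open. Open the other two: push each shut hatch down to its stop on the ribbed pad near its free edge, once, and let go, so that its push-push latch releases it and it springs up and stays up. Do not push any open hatch back down, do not pinch or lift anything, and leave the things standing around where they are.

Things in the scene. Friction and masses are not known exactly. Their poses are not given: they have to be found in the camera images.
- station: Battery station, fixed: a dark steel tray, 130 x 290 mm, carrying three identical grey bays in a row along its y axis, 88 mm apart. Each bay is 100 x 80 mm; its rim is 68 mm above the bench and its hatch, when shut, lies flush with it. x axis: away from the robot, towards the hinges. Origin: under the tray's centre. Which bay has which hatch changes.
- hatch_a (a joint): Hatch of one bay, rad; starts shut. A grey plate 75 mm long, 68 wide, 4 thick, hinged at the end away from the robot. 0: shut and latched. Negative: pressed in, to the stop at -0.117 (pad 6.5 mm lower). 0.9: fully open, free edge 59 mm above the rim. Pressing a shut hatch to the stop (over 3 N at the pad; 25 N does no harm) and letting go frees it.
- hatch_b (a joint): Hatch of another bay, the same as hatch_a in every way; starts shut. Of all three: less than 5.5 mm of press at the pad may not trip the latch. Once freed, a light damped spring (under 3 N) lifts the hatch to 0.9 rad in about a second, following the fingers as they rise. Pressing an open hatch down to the stop would latch it shut again.
- hatch_c (a joint): Hatch of the third bay, same as hatch_a in every way, but it starts open at about 0.9 rad and shall stay so. Its bay may be the left, the middle or the right one.
- hatch_a_pad (a point): Middle of the pad with three ribs on hatch_a's upper face, 56 mm from the hinge axis, 19 mm from the free edge, 34 mm from each side; moves with the hatch. Shut, it is the point to press, 68 mm above the bench. Its z axis stands off the upper face, x runs from the free edge to the hinge, y along the row. The tips of shut fingers fit on it with room all round.
- hatch_b_pad (a point): The same point on hatch_b.
- hatch_c_pad (a point): The same point on hatch_c (which stands open at the start).
- screw_tin: Bystander: open grey tin of screws, 69 mm across, 55 mm high; origin under its centre. Loose.
- oil_can: Bystander: dark red pump oil can with a thin slanting spout, 72 x 82 x 216 mm; origin under its centre. Loose.
- tape_roll: Bystander: roll of tape lying flat, 100 mm across, 25 mm high; origin under its centre. Loose.
- wood_block: Bystander: plain wooden block 62 x 130 x 42 mm; origin under its centre. Loose.
- screwdriver: Bystander: screwdriver with a red handle lying on the bench, 221 mm long, 36 mm high; origin under its centre. Loose.

How it is judged (in metres and radians):
On the way, in this order (a step that is already met when the one before it is completed fails the run):
1. one of the two shut hatches is pressed in past its latch (value of joint any of hatch_a, hatch_b below -0.06 rad).
2. that hatch has sprung open (value of joint any of hatch_a, hatch_b above 0.8 rad), for 0.2 s.
3. the other shut hatch is pressed in past its latch, the first still open (((value of joint hatch_a below -0.06 rad and value of joint hatch_b above 0.8 rad) or (value of joint hatch_b below -0.06 rad and value of joint hatch_a above 0.8 rad))).
4. all three hatches stand open (value of joint each of hatch_a, hatch_b, hatch_c above 0.8 rad), for 0.2 s.
At the end, for the whole second after the job is handed in: All three hatches stand open (more than 0.8 rad of their 0.9 rad) and stay so for a second with nothing touching them; the loose things round the station have not moved more than 20 mm (all of step 4).
It fails at once if an open hatch is pushed back down ((value of joint hatch_a between 0.25 and 0.75 rad and velocity of joint hatch_a below -0.2 rad/s) or (value of joint hatch_b between 0.25 and 0.75 rad and velocity of joint hatch_b below -0.2 rad/s) or (value of joint hatch_c between 0.25 and 0.75 rad and velocity of joint hatch_c below -0.2 rad/s)).
It fails at once if the hatch that stood open is pushed out of its open place (value of joint hatch_c below 0.7 rad).
It fails at once if a loose thing round the station is moved or lifted by more than 20 mm (distance of any of screw_tin, oil_can, tape_roll, wood_block, screwdriver from where it was at the start of the episode above 0.02 m).
It also fails if it takes over 43 s, if anything falls off the work surface, if the arm or the gripper's body presses on something with over 40 N, if the wrist force passes 120 N, or if a joint passes its speed limit or range.

## Working session

There is one attempt and no reset: what is moved stays moved. The work goes in short steps, each a Python script; the robot and the scene stay as the last script left them, time stands still between calls to the robot, and variables do not carry over. Pictures are saved under pics/ and viewed, at most 10 in all, crops included, and the job is handed in when it is done.

```bash
mkdir -p pics; python3 - <<'E'
from rig import *
import cv2,numpy as np
for n in("top","side"):
    f=grab_frame(n); cv2.imwrite(f"pics/{n}0.png",f[:,:,::-1])
    c=camera_model(n); R=cv2.Rodrigues(np.array(c["rvec"],float))[0]; print(n,-R.T@np.array(c["tvec"]).ravel(),R[2],c["camera_matrix"])
print(pinch_z,get_obs()["ee_rot"],get_obs()["time"])
E
```

```text
top [ 0.20756488 -0.02429968  1.49224518] [ 0.189843    0.005929   -0.98179656] [[415.74465866   0.         259.9589992 ]
 [  0.         415.74465866 187.60083838]
 [  0.           0.           1.        ]]
side [-0.14501209 -1.31557275  1.31357106] [ 0.33563588  0.67391903 -0.65816541] [[465.81035332   0.         248.75496617]
 [  0.         465.81035332 195.66588629]
 [  0.           0.           1.        ]]
0.1714 [-1.79935459e+02  1.77762813e-04  1.62536194e+02] 0.1
```

View pics/top0.png

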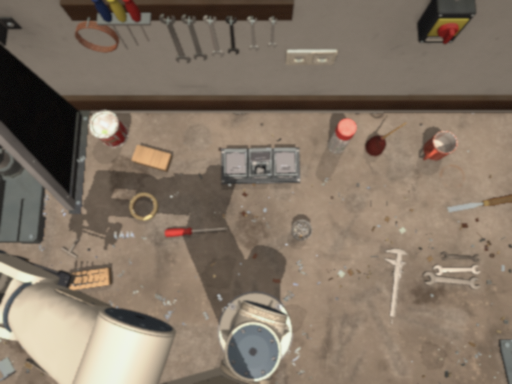

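View pics/side0.png

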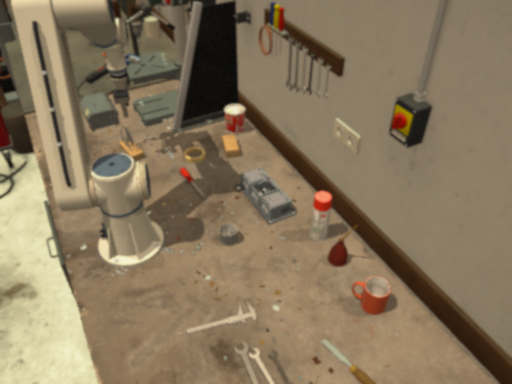

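The station is at about (260,163) in the top view and (267,195) in the side view. The middle bay looks different from the others, so I'll enlarge both views.

```bash
python3 - <<'E'
import cv2,numpy as np
a=cv2.imread("pics/top0.png")[138:192,212:310]; b=cv2.imread("pics/side0.png")[160:228,232:305]
a=cv2.resize(a,None,fx=8,fy=8,interpolation=cv2.INTER_CUBIC);b=cv2.resize(b,None,fx=8,fy=8,interpolation=cv2.INTER_CUBIC)
cv2.imwrite("pics/ct.png",a);cv2.imwrite("pics/cs.png",b)
E
```

```text
(no output)
```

View pics/ct.png

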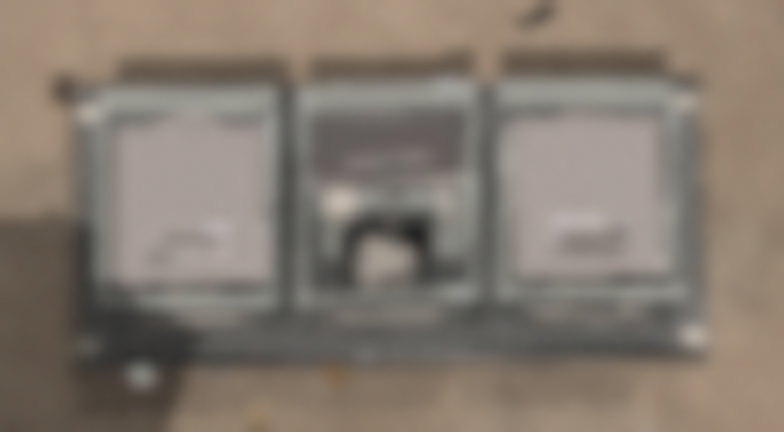

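View pics/cs.png

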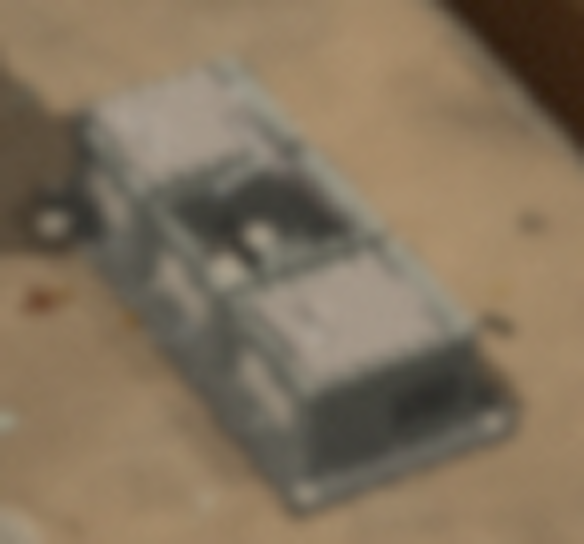

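The middle hatch stands open, with its bay interior visible. The left and right hatches are shut, with their ribs at crop (190,240) and (590,238). Next I'll measure the lids by mask and the bottle beside the right bay by triangulation.

```bash
cat > h.py <<'E'
import cv2,numpy as np
from rig import *
def ray(n,uv):
    c=camera_model(n);K=np.array(c["camera_matrix"],float);R=cv2.Rodrigues(np.array(c["rvec"],float))[0]
    return -R.T@np.array(c["tvec"],float).ravel(), R.T@np.linalg.inv(K)@np.array([*uv,1.])
def onz(n,uv,z):
    o,d=ray(n,uv);return o+d*(z-o[2])/d[2]
def tri(a,b):
    (o,d),(p,e)=ray("top",a),ray("side",b)
    s=np.linalg.lstsq(np.c_[d,-e],p-o,rcond=None)[0];return (o+s[0]*d+p+s[1]*e)/2
E
python3 - <<'E'
from h import *
im=cv2.imread("pics/top0.png").astype(int);b,g,r=im[...,0],im[...,1],im[...,2]
print("lid colours BGR",im[158,235],im[158,285],"rim",im[175,235])
m=((r-g>=3)&(r-b<26)&(g>125)).astype(np.uint8); m[:138]=0;m[192:]=0;m[:,:212]=0;m[:,310:]=0
n,l,st,ce=cv2.connectedComponentsWithStats(m,connectivity=4)
for i in range(1,n):
    if st[i,4]>100:
        print(st[i],ce[i],onz("top",ce[i],.068))
# manual crop readings (crop scale 8), lid quads and ribs
f=lambda u,v:((u+.5)/8-.5+212,(v+.5)/8-.5+138)
for q,rib in(([(112,122),(264,118),(268,283),(112,287)],(190,243)),([(503,118),(658,115),(670,275),(508,278)],(588,238))):
    P=np.array([onz("top",f(*p),.068) for p in q]);print(P.round(4).tolist(),P.mean(0),"rib",onz("top",f(*rib),.068))
tray=[onz("top",f(*p),.01) for p in((80,350),(703,345))];print("tray",tray)
print("bottle cap",tri((346,126),(323,198)),"base",onz("side",(319,236),0))
E
```

```text
lid colours BGR [151 157 167] [153 160 170] rim [137 143 145]
[221 149  25  27 455] [234.61098901 162.06373626] [0.57476614 0.0740221  0.068     ]
[274 150  23  24 438] [284.93378995 161.74657534] [ 0.57600483 -0.10369415  0.068     ]
[[0.6086, 0.1066, 0.068], [0.6104, 0.0392, 0.068], [0.5354, 0.0367, 0.068], [0.5336, 0.1053, 0.068]] [0.5719965  0.07195086 0.068     ] rib [0.55343927 0.07126169 0.068     ]
[[0.6105, -0.0668, 0.068], [0.6119, -0.1355, 0.068], [0.5391, -0.1398, 0.068], [0.5377, -0.0687, 0.068]] [ 0.57479869 -0.10269274  0.068     ] rib [ 0.5557997  -0.10395598  0.068     ]
tray [array([0.51739745, 0.12461508, 0.01      ]), array([ 0.51993529, -0.15904616,  0.01      ])]
bottle cap [ 0.66534962 -0.29857317  0.18629182] base [ 0.6586477  -0.30992043  0.        ]
```

```bash
cat >> h.py <<'E'
PAD={"L":(.5535,.0717),"R":(.5563,-.103)}; TIP=.190
def att():
    q=np.array(get_obs()["qpos"]);best=None
    for y in(.8,-179.2):
        s=solve_ik([.5535,.0717,.39],[180,0,y])
        if s is not None:
            c=np.abs(np.array(s)-q).max()
            if best is None or c<best[0]:best=(c,[180,0,y])
    return best[1]
def press(k,A):
    x,y=PAD[k]
    servo_line([x,y,.085+TIP],vel=.12)
    z0=get_obs()["force"]
    s=servo_line([x,y,.054+TIP],vel=.025,f_stop=15)
    o=get_obs();print(k,"stopped",s,"tip z",o["tcp_pos"][2]-TIP,"dF",np.array(o["force"])-z0,"t",o["time"])
def shot(name):
    for n in("top","side"):
        f=grab_frame(n)[:,:,::-1]; c=f[130:200,200:320] if n=="top" else f[110:238,215:335]
        cv2.imwrite(f"pics/{name}_{n}.png",cv2.resize(c,None,fx=5,fy=4.5 if n=="side" else 5,interpolation=cv2.INTER_CUBIC))
E
python3 - <<'E'
from h import *
A=att();print(A);grasp(10)
move_ptp([*PAD["L"],.2+TIP],A)
press("L",A)
servo_line([*PAD["L"],.2+TIP],vel=.1); dwell(.6)
move_ptp([*PAD["R"],.2+TIP],A); dwell(.1)
print(get_obs()["time"]); shot("a")
E
```

```text
[180, 0, -179.2]
L stopped True tip z 0.0625628050151546 dF [-2.61497332 -1.26981358  9.97813018] t 5.725
8.6917
```

View pics/a_side.png

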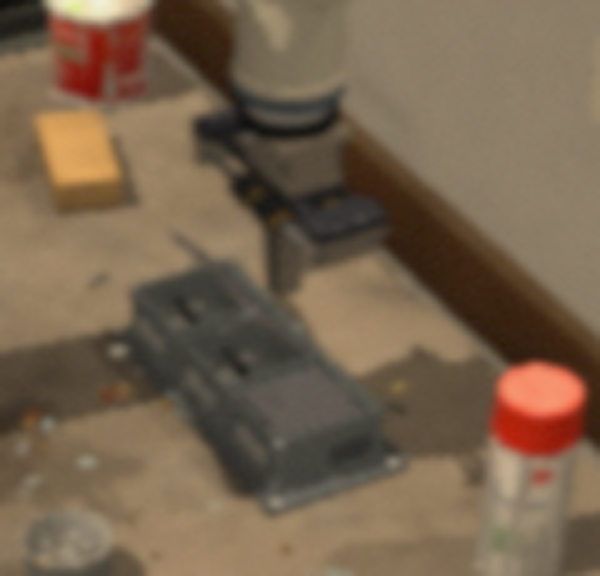

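The left bay at (185,300) now shows its dark interior like the middle one at (235,360), so that hatch is open. The right one at (310,400) is still shut and the gripper is above it, so I'll press it now.

```bash
sed -i 's/f_stop=15/f_stop=18/' h.py; python3 - <<'E'
from h import *
press("R",0)
servo_line([*PAD["R"],.2+TIP],vel=.1)
servo_line([.40,-.103,.2+TIP],vel=.15); move_ptp([.35,.35,.4],[180,0,-179.2]); dwell(.5)
print(get_obs()["time"]); shot("b")
E
```

```text
R stopped True tip z 0.06255439951999636 dF [-3.22590165  1.1723195   9.38216913] t 10.7917
15.6833
```

View pics/b_side.png

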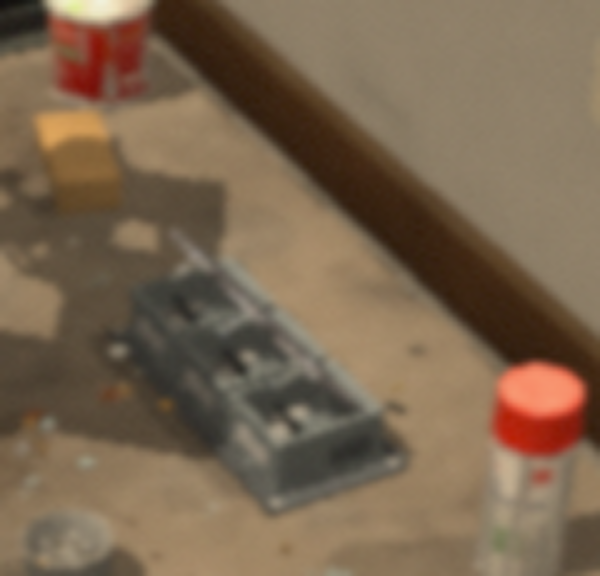

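View pics/b_top.png

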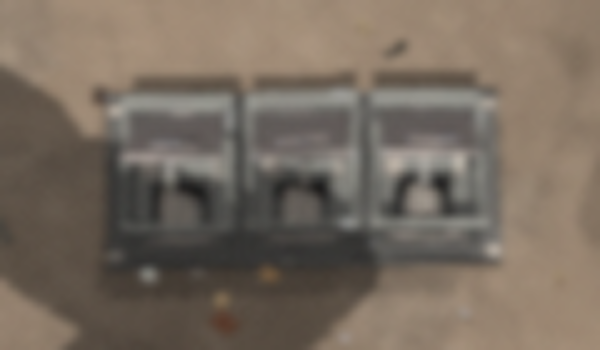

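In both views all three bays show their interiors, and in the top view the three hatches are raised by the same amount, with their edges near row 150. The arm is clear and the bystanders in view (wood block, tin) have not moved.

```bash
python3 -c "
from rig import *
print(sign_off())"
```

```text
the job is handed in; nothing more can be done
None
```

I pressed the left and right hatches once each and both sprang open; the last pictures show all three hatches standing open, and I handed the job in at about 16 s (no verdict came back).

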